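# Change over the pin-tube rack

### The arm

A 6-joint arm with a two-finger parallel gripper is mounted at the origin on the work surface. World frame = base frame: x ahead of the robot, y to its left, z up, the work surface at z = 0. Lengths are in mm, angles in rad, forces in N, time in s.
With the tool pointing down it reaches from about 300 to 875 mm from the base axis. Payload 6.4 kg.
Tool frame: the origin (TCP) lies between the finger pads; the fingertips stand 22 mm ahead of it and the grasp point (between the pads) lies 3 mm ahead of it; z points along the fingers, y is the line along which they close (so a half turn about z gives the same grasp; the last joint's range is limited). The gripper opens to 88 mm and grips with 3 to 60 N. Pads are 18 mm wide; open, the fingers measure 123 mm over their backs; the gripper's body (75 mm by 187 mm) begins 45 mm behind the grasp point.
Start: joints at [0.945, 0.181, 1.607, -0, 1.354, -0.206], TCP at [234.348, 525.093, 260.714] pointing down, gripper open.
Joint ranges: [-2.99, 2.99], [-0.89, 2.07], [0.3, 2.58], [-1.14, 4.28], [0, 2.63], [-3.12, 3.12]. Speed limits (rad/s): [2.57, 2.57, 3.01, 3.14, 3.14, 3.14].

### API

Orientations are given as a unit quaternion [w, x, y, z].
In Python, from plant import arm gives the robot as it stands.
- The arm moves only by the tool play_rows, never from a script. Its argument "moves" is a list of rows, each a list of 3 entries, a list of its own where there are three numbers: the shift along the tool's x, y, z as a fraction of full scale, then the turn, a rotation vector about the tool's x, y, z as a fraction of full scale, then the closure, from 0 (fully open) to 1 (shut). A call has exactly 8 rows; each row shifts and turns the commanded pose from where the row before left it, along the tool's axes as they then stand; what a row does not reach is not made up. Full scale, the value 1, is 0.025 m for a shift and 5 degrees for a turn. A row lasts 1/12 s, in which the tool goes at most 41.7 mm and 7.16 degrees, less where a joint would pass 70% of its speed; a pose out of reach is approached as far as the arm can. A call with a number of a shift or a turn outside -1 to 1 is refused whole. A call with a gripper value outside its range is refused whole. The fingers move at their own pace and stop on an object; "grip_force" is the grip in N (left out, the last holds). Time passes only in rows, so rows that do not move let the fingers close, or fill a call up. It gives the time, the measured TCP pose, the force, the opening and the grip force at its end, in the units of the state.
- arm.read_state(): the state, without advancing time (a new reading comes with each control period).
- arm.read_camera(name): name is "side" or "top" or "wrist"; returns a dict with "img" (480x640x3 uint8, red, green, blue), "depth" (480x640 float32, mm along the optical axis (not along the pixel's ray), 0 where there is no reading), "K" (3x3 intrinsics, pixels), "world_to_cam" (4x4, takes a point from world to camera coordinates); the wrist camera has in their place "tool_from_camera" (4x4, takes a point from camera to tool coordinates, whose origin is the TCP and whose axes are the flange's). Camera axes: x right, y down, z forward; pixel columns grow to the right and rows downward; lengths in mm; the calibration is good to about 2 mm. The wrist camera is an equidistant fisheye: a pixel r from the principal point sees the ray r / f radians off the axis. A picture is of the moment at which its call begins: read the wrist's pose just before it.
- arm.finish_job(): hands the job in; it is judged then, once.
The state is a dict: "time_s": time; "q": joint angles; "joint_velocities": joint speeds; "tau": joint torques, N m; "eef_pos": TCP position; "tool_rot": TCP orientation; "contact_force": force on the tool from outside, world axes, zero at the start; "ft_torque": the same for the moment, N m; "finger_gap": finger opening in mm; "grasp_force": force on a finger pad.
Only numpy, scipy, OpenCV 4.12 (cv2) and the standard library are available. Lean on these libraries where they do the work, as an engineer would, in place of code of your own. Each camera call takes 0.05 s, during which the arm holds its last target. There are 200 camera calls.

### The job

Set the terminal-pin rack up for the next batch, which uses pins from the square tube only: flick the square tube's cap open and tip it right back past upright so that it stays open, press the caps of both round tubes shut, firmly enough to click home but without leaning hard on them, and swing the keeper bar shut into its catch. Leave the other things on the bench where they are.

Things in the scene. Friction and masses are not known exactly. Their poses are not given: they have to be found in the camera images.
- rack: aluminium rack, base plate 130 (x) x 360 (y) x 12 mm, standing on the bench, holding three fixed flip-cap tubes in a row along its y at y = -88, 0, +88 mm (which tube is in which place varies). Origin: centre of its underside; its front (-x) faces the robot. A rear rail runs at 72 mm height, x = +45 mm.
- tube_tall: white plastic tube of round section, dia. 50 mm, 132 mm tall, fixed in the rack, with a collar 8 mm wider all round at 34 to 44 mm height and brass pins inside. Origin: centre of its underside, 12 mm above the bench; rim at z = 132 mm; its front faces -x.
- cap_tall (a joint): hinged flip cap of the tall tube, rad: 0 = fully shut and clicked in, 1.95 = tipped right back on its stop; over about 1.6 it has passed upright. A snap catch must be overcome below about 0.35 rad, both ways (about 10 N at the tab or above the nub); otherwise light hinge friction holds the cap wherever it is left.
- cap_tall_plate: plate of that cap; origin on the hinge axis, -x along the plate away from it. The axis is parallel to the tube's y, at the rear of the rim: x = +28 mm, z = 132 mm in the tube's frame. The black cap is a 56 mm dia. round plate, 1 to 11 mm above the axis when shut, reaching 56 mm from the hinge to the front (-x); a nub 46 mm from the hinge sticks down 18 mm below the axis.
- cap_tall_tab (a point): centre of the cap's thumb tab, which sticks out from the front of the cap: 14 mm wide (y), 10 mm thick, free on both sides and below, reaching from 56 to 88 mm from the hinge; this point is 72 mm from the hinge and 6 mm above its axis when shut.
- tube_square: white plastic tube of square section, 50 x 50 mm, 120 mm tall, fixed in the rack, with a collar 8 mm wider all round at 34 to 44 mm height and brass pins inside. Origin: centre of its underside, 12 mm above the bench; rim at z = 120 mm; its front faces -x.
- cap_square (a joint): hinged flip cap of the square tube, rad: 0 = fully shut and clicked in, 1.95 = tipped right back on its stop; over about 1.6 it has passed upright. A snap catch must be overcome below about 0.35 rad, both ways (about 10 N at the tab or above the nub); otherwise light hinge friction holds the cap wherever it is left.
- cap_square_hinge (a point): hinge axis of that cap parallel to the tube's y, at the rear of the rim: x = +28 mm, z = 120 mm in the tube's frame. The black cap is a 56 mm square plate, 1 to 11 mm above the axis when shut, reaching 56 mm from the hinge to the front (-x); a nub 46 mm from the hinge sticks down 18 mm below the axis.
- cap_square_tab (a point): centre of the cap's thumb tab, which sticks out from the front of the cap: 14 mm wide (y), 10 mm thick, free on both sides and below, reaching from 56 to 88 mm from the hinge; this point is 72 mm from the hinge and 6 mm above its axis when shut.
- tube_short: white plastic tube of round section, dia. 50 mm, 108 mm tall, fixed in the rack, with a collar 8 mm wider all round at 34 to 44 mm height and brass pins inside. Origin: centre of its underside, 12 mm above the bench; rim at z = 108 mm; its front faces -x.
- cap_short (a joint): hinged flip cap of the short tube, rad: 0 = fully shut and clicked in, 1.95 = tipped right back on its stop; over about 1.6 it has passed upright. A snap catch must be overcome below about 0.35 rad, both ways (about 10 N at the tab or above the nub); otherwise light hinge friction holds the cap wherever it is left.
- cap_short_plate: plate of that cap; origin on the hinge axis, -x along the plate away from it. The axis is parallel to the tube's y, at the rear of the rim: x = +28 mm, z = 108 mm in the tube's frame. The black cap is a 56 mm dia. round plate, 1 to 11 mm above the axis when shut, reaching 56 mm from the hinge to the front (-x); a nub 46 mm from the hinge sticks down 18 mm below the axis.
- cap_short_tab (a point): centre of the cap's thumb tab, which sticks out from the front of the cap: 14 mm wide (y), 10 mm thick, free on both sides and below, reaching from 56 to 88 mm from the hinge; this point is 72 mm from the hinge and 6 mm above its axis when shut.
- keeper (a joint): keeper bar, rad: 0 = shut along the front of the rack above the tubes' collars and held by its sprung catch, grows as the free end swings out towards the robot (stop at 0.9). The catch resists over about the last 0.05 rad (about 10 N at the handle).
- keeper_hinge (a point): upright hinge axis of the keeper bar, at the rack's +y end (rack frame x = -36, y = +160 mm), at the bar's underside 60 mm above the bench. The steel bar is 10 mm thick, 15 mm high and 306 mm long; shut, it runs from the hinge along the rack's -y.
- keeper_handle (a point): top centre of the bar's black upright round handle, 14 mm dia., rising 43 mm above the bar (75 to 118 mm above the bench), 204 mm from the hinge; when shut it stands between the middle and the -y tube.
- coil_front: loose yellow and black coil 60 x 46 x 46 mm on the bench in front of the rack; bystander. Origin: on its underside, centre.
- coil_side: same kind of coil beside the rack's -y end; bystander. Origin: on its underside, centre.
- coil_back: same kind of coil behind the rack; bystander. Origin: on its underside, centre.
- screwdriver: loose black-handled screwdriver 160 mm long, under 30 mm high, lying in front of the rack; bystander. Origin: on its underside (lying along its x).
- solder_reel: loose reel of solder, 60 mm dia., 45 mm high, standing left of the rack; bystander. Origin: on its underside, centre.
- eraser_block: loose wooden block 70 x 35 x 25 mm on the bench, right; bystander. Origin: on its underside, centre.
- pin_cup: loose small white cup, 64 mm dia., 50 mm high, on the bench, left; bystander. Origin: on its underside, centre.

How it is judged:
By the outcome, as a careful person would: the job done as asked, in the order asked, and still so for the second after the job is handed in, with the robot touching nothing.
It also fails if it takes over 69 s, if anything falls off the work surface, if the arm or the gripper's body presses on something with over 40 N, if the wrist force passes 120 N, or if a joint passes its speed limit or range.

## Working session

There is one attempt and no reset: what is moved stays moved. The work goes in short steps, Python scripts to look and compute and a tool call to move; the robot and the scene stay as the last step left them, time stands still between calls to the robot, and variables do not carry over. Pictures are saved under pics/ and viewed, at most 10 in all, crops included, and the job is handed in when it is done.

Besides the shell and the picture viewer there is one more tool, called after "Emit:" by a JSON object that holds its "op" and its "data", one argument or row to a line. play_rows: Moves the arm, as the interface text tells. Its arguments: {"type":"object","properties":{"moves":{"type":"array","items":{"type":"array"}},"grip_force":{"type":"number"}},"required":["moves"]}

```bash
mkdir -p pics; ls
python3 - <<'E'
from plant import arm
import cv2,numpy as np
s=arm.read_state();print(s)
for n in("side","top"):
    c=arm.read_camera(n);np.savez(f"pics/{n}0.npz",**{k:v for k,v in c.items()})
    cv2.imwrite(f"pics/{n}0.png",c["img"][:,:,::-1]);print(n,c["K"],c["world_to_cam"],(c["depth"]>0).mean())
E
```

```text
pics
{'time_s': 0.0, 'q': array([ 9.44719360e-01,  1.81555281e-01,  1.60796767e+00, -1.29869822e-05,
        1.35378682e+00, -2.06297461e-01]), 'joint_velocities': array([-0.00015179,  0.00012267,  0.00030189, -0.00094343,  0.00076123,
        0.00165545]), 'tau': array([ 9.27947212e-07, -4.33872736e+01, -3.41849649e+01,  7.00763776e-02,
        3.86975461e-02, -1.49228258e-04]), 'eef_pos': array([234.04485237, 524.68610866, 259.82158427]), 'tool_rot': array([-3.41296061e-04,  2.08350624e-01,  9.78053823e-01, -7.87832887e-04]), 'contact_force': array([ 0.70583722, -0.26436862, -0.21993155]), 'ft_torque': array([-0.00381408, -0.05898814,  0.02139523]), 'grasp_force': 0.0, 'finger_gap': 87.93269702828178}
side [[552.02870606   0.         325.57922945]
 [  0.         552.02870606 239.83793646]
 [  0.           0.           1.        ]] [[ 9.96047722e-01 -8.71064482e-02 -1.73609646e-02 -5.22259415e+02]
 [-6.75112076e-02 -6.15470617e-01 -7.85263113e-01  1.27029507e+02]
 [ 5.77163171e-02  7.83331594e-01 -6.18918768e-01  1.37368938e+03]
 [ 0.00000000e+00  0.00000000e+00  0.00000000e+00  1.00000000e+00]] 0.9960319010416666
top [[477.72419562   0.         308.16637773]
 [  0.         477.72419562 239.27604669]
 [  0.           0.           1.        ]] [[ 3.27445292e-03 -9.99954819e-01  8.92395920e-03 -5.91732355e+00]
 [-9.85515801e-01 -4.74000535e-03 -1.69517371e-01  5.31169782e+02]
 [ 1.69552011e-01 -8.23962615e-03 -9.85486795e-01  1.14140547e+03]
 [ 0.00000000e+00  0.00000000e+00  0.00000000e+00  1.00000000e+00]] 0.995859375
```

View pics/side0.png

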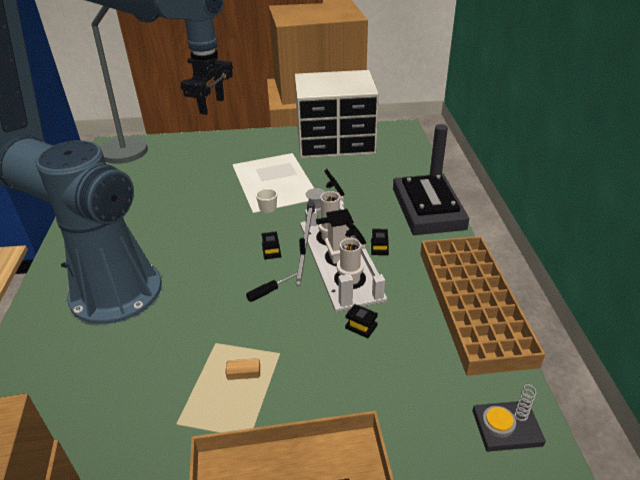

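View pics/top0.png

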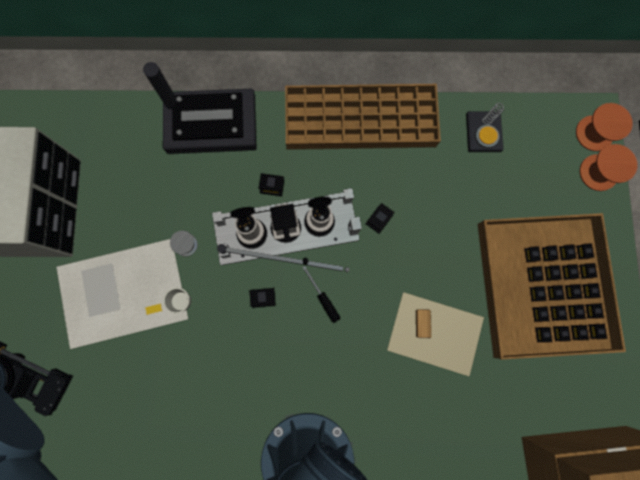

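Side view: square tube in the middle, shut (cap ~(340,218)); round tubes at either side, caps open. Keeper is swung out (handle ~(303,245)). Top view: rack at about (212–358, 193–262), handle (305,261).

```bash
cat > h.py <<'E'
import numpy as np,cv2
def cloud(c):
    v,u=np.mgrid[0:480,0:640];d=c["depth"];K=c["K"]
    P=np.stack([(u-K[0,2])/K[0,0]*d,(v-K[1,2])/K[1,1]*d,d],-1)
    W=c["world_to_cam"];return (P-W[:3,3])@W[:3,:3]
def ray(c,u,v,z):
    K=c["K"];W=c["world_to_cam"];R=W[:3,:3];o=-R.T@W[:3,3]
    d=R.T@np.array([(u-K[0,2])/K[0,0],(v-K[1,2])/K[1,1],1]);return o+d*(z-o[2])/d[2]
def proj(c,P):
    W=c["world_to_cam"];p=W[:3,:3]@np.asarray(P,float)+W[:3,3];q=c["K"]@p;return q[:2]/q[2]
E
python3 - <<'E'
from h import *
T=dict(np.load("pics/top0.npz"));S=dict(np.load("pics/side0.npz"))
for n,c in(("T",T),("S",S)):
    P=cloud(c);roi=(P[...,0]>400)&(P[...,0]<700)&(P[...,1]>-200)&(P[...,1]<260)
    img=c["img"].astype(int);mx=img.max(2);mn=img.min(2)
    m=roi&(mn>120)&(abs(P[...,2]-12)<6)
    n_,lab,st,ce=cv2.connectedComponentsWithStats(m.astype(np.uint8))
    m=cv2.morphologyEx(m.astype(np.uint8),cv2.MORPH_CLOSE,np.ones((3,3)))
    xy=P[m>0][:,:2].astype(np.float32);print(n,len(xy),cv2.minAreaRect(xy))
    # pts above 90: dark (caps) and white
    for nm,mm in(("dark",mx<60),("white",mn>90)):
        q=roi&mm&(P[...,2]>95)
        k,lab,st,ce=cv2.connectedComponentsWithStats(q.astype(np.uint8))
        for i in range(1,k):
            if st[i,4]>15:
                pp=P[lab==i];print(n,nm,st[i],pp.mean(0).round(),pp.min(0).round(),pp.max(0).round())
a=cv2.resize(T["img"][170:290,200:380],None,fx=4.4,fy=4.4,interpolation=cv2.INTER_CUBIC)[:, :, ::-1]
b=cv2.resize(S["img"][160:345,230:410],None,fx=3.2,fy=3.2,interpolation=cv2.INTER_CUBIC)[:,:,::-1]
cv2.imwrite("pics/a.png",a);cv2.imwrite("pics/b.png",b);print(a.shape,b.shape)
E
```

```text
T 2724 ((551.6642456054688, 55.18516540527344), (324.6236267089844, 317.63330078125), 56.884010314941406)
T dark [308 196  24  25 376] [590. -29. 145.] [566. -55.  98.] [621.  -2. 200.]
T dark [270 204  27  38 641] [560.  54. 141.] [510.  25.  96.] [597.  85. 149.]
T dark [231 207  24  25 407] [559. 142. 166.] [535. 118. 124.] [587. 170. 229.]
T dark [243 233  13   5  31] [529. 134. 112.] [526. 123.  97.] [534. 149. 129.]
T dark [303 258   6   7  28] [469.   3. 116.] [463.  -3.  96.] [475.   9. 120.]
T white [311 203  21  20  63] [574. -43. 118.] [559. -57.  99.] [598. -10. 162.]
T white [235 215  24  19  74] [545. 137. 140.] [528. 115. 105.] [570. 165. 149.]
S 1636 ((547.5828247070312, -404.88311767578125), (253.08700561523438, 1266.9127197265625), 2.562479019165039)
S dark [325 169  19  27 161] [559. 135. 191.] [539. 118. 156.] [584. 155. 227.]
S dark [316 209  50  35 580] [568.  19. 152.] [507. -55.  95.] [616.  85. 201.]
S dark [299 238   6  11  52] [469.   3. 110.] [462.  -2.  95.] [475.  15. 123.]
S dark [352 245   6   5  17] [592. -21. 106.] [586. -33. 103.] [601. -14. 110.]
S white [320 191  24  26 322] [551. 137. 134.] [525.  89.  95.] [584. 172. 150.]
S white [333 225  16  14 164] [563.  32. 115.] [547. -29.  95.] [585.  40. 160.]
S white [340 238  26  22 316] [584. -34. 113.] [558. -56.  95.] [617.  -1. 148.]
S white [347 273   6   8  22] [ 569. -115.   96.] [ 565. -126.   95.] [ 576. -104.   99.]
S white [339 275   8   6  18] [ 554. -116.   96.] [ 547. -125.   95.] [ 562. -107.   97.]
(528, 792, 3) (592, 576, 3)
```

View pics/a.png

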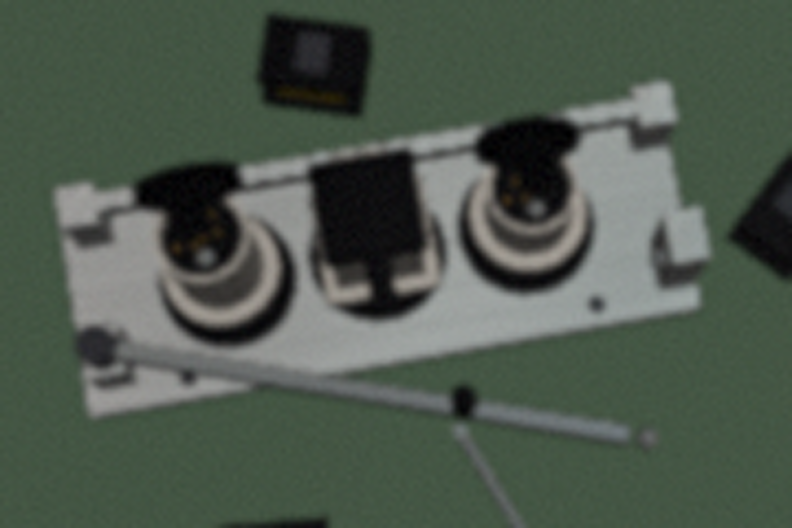

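View pics/b.png

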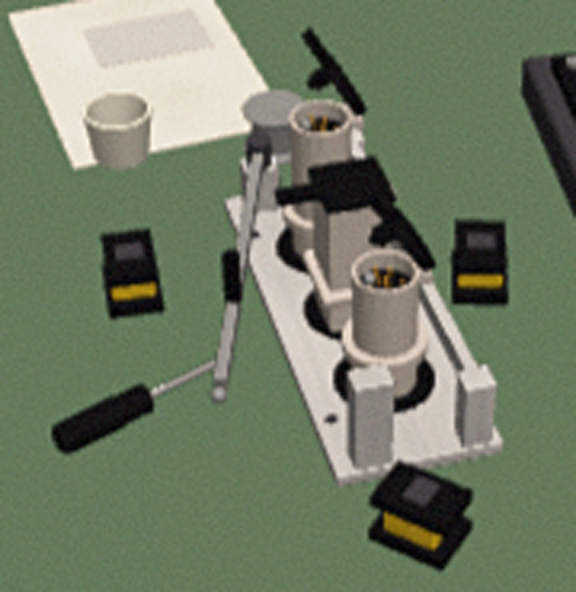

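Crop a: corners of the base at about (92,415), (698,305), (55,190) crop px, all tubes, tab of square cap at (380,275). Crop b: both round caps stand below upright (lean toward front), keeper handle at (232,272).

Run:
```python
from h import *
T=dict(np.load("pics/top0.npz"));S=dict(np.load("pics/side0.npz"))
PT=cloud(T);PS=cloud(S)
# calibration check of depth: bench z
for n,P in(("T",PT),("S",PS)):
    r=(abs(P[...,0]-450)<40)&(abs(P[...,1]+100)<40);print(n,"bench z",np.median(P[r][:,2]))
def full(u,v): return 200+u/4.4-.4,170+v/4.4-.4
fl,fr,bl=[ray(T,*full(*p),12)[:2] for p in((90,417),(701,307),(56,187))]
print("corners",fl,fr,bl,np.linalg.norm(fl-fr),np.linalg.norm(fl-bl))
# base contour by colour, largest comp
best=[]
for n,c,P in(("T",T,PT),("S",S,PS)):
    img=c["img"].astype(int);x,y,z=P[...,0],P[...,1],P[...,2]
    m=((img.min(2)>95)&(abs(z-12)<5)&(x>440)&(x<680)&(y>-150)&(y<250)).astype(np.uint8)
    m=cv2.morphologyEx(m,cv2.MORPH_OPEN,np.ones((2,2)))
    k,lab,st,ce=cv2.connectedComponentsWithStats(m);i=1+np.argmax(st[1:,4])
    xy=P[lab==i][:,:2].astype(np.float32);print(n,st[i],cv2.minAreaRect(xy))
a=np.arctan2(fl[0]-fr[0],-(fl[1]-fr[1]));d=(fl-fr)/np.linalg.norm(fl-fr);yaw=np.arctan2(-d[0],d[1])
ex=np.array([np.cos(yaw),np.sin(yaw)]);ey=np.array([-np.sin(yaw),np.cos(yaw)])
O=(fl+fr)/2+65*ex;print("yaw",yaw,"O",O)
for nm,y,h in(("L",88,144),("M",0,132),("R",-88,120),("L",88,120),("R",-88,144)):
    c=O+y*ey;print(nm,h,"tube",c,"top px rim",proj(T,[*c,h])-[200,170],"crop",4.4*(proj(T,[*c,h])-[200,170]),"side crop",3.2*(proj(S,[*c,h])-[230,160]))
k=O-36*ex+160*ey;print("keeper hinge",k,"crop",4.4*(proj(T,[*k,75])-[200,170]))
h=ray(T,200+463/4.4,170+392/4.4,118);print("handle top",h,"side", 3.2*(proj(S,h)-[230,160]))
# local coords of dark high points in rack frame
for n,c,P in(("T",T,PT),("S",S,PS)):
    m=(c["img"].max(2)<60)&(P[...,2]>95);Q=P[m];l=np.c_[(Q[:,:2]-O)@ex,(Q[:,:2]-O)@ey,Q[:,2]]
    for y in(88,0,-88):
        q=l[(abs(l[:,1]-y)<9)&(abs(l[:,0])<70)];q=q[np.argsort(q[:,2])]
        print(n,y,len(q));print(q[::max(1,len(q)//12)].round().tolist())
```

```text
T bench z -0.3040443434319182
S bench z 1.0730724154652154
corners [471.48278777 218.49635412] [ 537.30522181 -133.85507701] [606.76843541 243.03668961] 358.4468215028812 137.49339810376426
T [ 216  200  144   56 2562] ((554.9533081054688, 25.944747924804688), (329.55828857421875, 308.958251953125), 48.21675109863281)
S [ 309  226   79   85 1486] ((562.1210327148438, -424.99847412109375), (1243.8404541015625, 181.95567321777344), 87.99935913085938)
yaw 0.18468037707531645 O [568.2886794   54.25674164]
L 144 tube [552.12903214 140.76030111] top px rim [45.35139905 52.63376931] crop [199.54615584 231.58858495] side crop [321.85856234 119.33563129]
M 132 tube [568.2886794   54.25674164] top px rim [83.51588752 47.04675799] crop [367.46990509 207.00573514] side crop [353.3531707  192.97038927]
R 120 tube [584.44832665 -32.24681782] top px rim [120.64145858  41.61183683] crop [530.82241773 183.09208205] side crop [387.70859729 273.29377327]
L 120 tube [552.12903214 140.76030111] top px rim [46.59141439 54.72878116] crop [205.00222333 240.80663711] side crop [322.20422726 143.8330314 ]
R 1
[... 1307 characters left out ...]
4.0, 201.0], [3.0, 84.0, 204.0], [-4.0, 84.0, 211.0], [-9.0, 86.0, 217.0], [-6.0, 88.0, 221.0], [-6.0, 86.0, 225.0]]
S 0 158
[[-27.0, -8.0, 129.0], [-31.0, 2.0, 138.0], [-29.0, -6.0, 140.0], [-26.0, 4.0, 141.0], [-47.0, 1.0, 142.0], [-51.0, -3.0, 143.0], [21.0, 5.0, 144.0], [22.0, -1.0, 144.0], [17.0, -9.0, 144.0], [-41.0, -5.0, 145.0], [-21.0, 2.0, 145.0], [-0.0, -6.0, 146.0], [-52.0, -1.0, 148.0]]
S -88 141
[[6.0, -83.0, 103.0], [31.0, -82.0, 134.0], [2.0, -88.0, 154.0], [-11.0, -81.0, 157.0], [-8.0, -89.0, 159.0], [-1.0, -87.0, 163.0], [8.0, -91.0, 169.0], [7.0, -86.0, 172.0], [-1.0, -95.0, 177.0], [-11.0, -88.0, 183.0], [-12.0, -92.0, 189.0], [-19.0, -83.0, 195.0], [-15.0, -88.0, 198.0]]
```

Emit:
{"op": "play_rows", "data": {
  "moves": [
    [[0,0,0],[0,0,-0.865],1],
    [[0,0,0],[0,0,-0.865],1],
    [[0,0,0],[0,0,-0.865],1],
    [[0,0,0],[0,0,-0.865],1],
    [[0,0,0],[0,0,-0.865],1],
    [[0,0,0],[0,0,-0.865],1],
    [[0,0,0],[0,0,-0.865],1],
    [[0,0,0],[0,0,-0.865],1]
  ],
  "grip_force": 20
}}

```text
time_s: 0.77
eef_pos: [234.2, 524.9, 260.2]
tool_rot: [-0.0, -0.094, 0.996, -0.0]
contact_force: [-0.1, -0.2, 0.5]
finger_gap: 37.1
grasp_force: 0.0
```

```bash
cat > w.py <<'E'
# usage: w.py [x y z [tilt_deg]] : state in rack frame; shift (units of 25 mm, tool axes now) to bring the tip there
import sys,numpy as np
from scipy.spatial.transform import Rotation as R
from plant import arm
s=arm.read_state();q=s["tool_rot"];Rt=R.from_quat([*q[1:],q[0]]).as_matrix()
yaw=.1847;B=R.from_euler("z",yaw).as_matrix();O=np.array([568.3,54.3,0])
tip=s["eef_pos"]+22*Rt[:,2];L=B.T@(tip-O);Z=B.T@Rt[:,2];Y=B.T@Rt[:,1]
print("t%.2f tip"%s["time_s"],L.round(1),"tcp",(B.T@(s["eef_pos"]-O)).round(1),"toolz",Z.round(3),"tooly",Y.round(3),"F",(B.T@s["contact_force"]).round(1),"gap %.0f"%s["finger_gap"])
if len(sys.argv)>3:
    d=Rt.T@B@(np.array(list(map(float,sys.argv[1:4])))-L);print("tool shift/25:",(d/25).round(2))
E
python3 w.py
```

```text
t0.77 tip [-242.   523.9  238.2] tcp [-242.   523.9  260.2] toolz [-0.001 -0.001 -1.   ] tooly [-0.003  1.    -0.001] F [-0.1 -0.2  0.5] gap 37
```

Emit:
{"op": "play_rows", "data": {
  "moves": [
    [[-0.217,-1,0.124],[0,0,0],1],
    [[-0.217,-1,0.124],[0,0,0],1],
    [[-0.217,-1,0.124],[0,0,0],1],
    [[-0.217,-1,0.124],[0,0,0],1],
    [[-0.217,-1,0.124],[0,0,0],1],
    [[-0.217,-1,0.124],[0,0,0],1],
    [[-0.217,-1,0.124],[0,0,0],1],
    [[-0.217,-1,0.124],[0,0,0],1]
  ]
}}

```text
time_s: 1.43
eef_pos: [313.6, 335.1, 235.4]
tool_rot: [-0.0, -0.092, 0.996, -0.0]
contact_force: [0.9, 0.9, 0.6]
finger_gap: 0.7
grasp_force: 0.0
```

Emit:
{"op": "play_rows", "data": {
  "moves": [
    [[-0.217,-1,0.124],[0,0,0],1],
    [[-0.217,-1,0.124],[0,0,0],1],
    [[-0.217,-1,0.124],[0,0,0],1],
    [[-0.217,-1,0.124],[0,0,0],1],
    [[-0.217,-1,0.124],[0,0,0],1],
    [[-0.217,-1,0.124],[0,0,0],1],
    [[-0.217,-1,0.124],[0,0,0],1],
    [[0,-1,0],[0,-1,0],1]
  ]
}}

```text
time_s: 2.1
eef_pos: [389.4, 145.3, 213.3]
tool_rot: [0.042, -0.091, 0.995, 0.004]
contact_force: [0.3, -0.4, 0.7]
finger_gap: 0.6
grasp_force: 0.0
```

Emit:
{"op": "play_rows", "data": {
  "moves": [
    [[0,-0.59,0],[0,-1,0],1],
    [[0,-0.59,0],[0,-1,0],1],
    [[0,-0.59,0],[0,-1,0],1],
    [[0,-0.59,0],[0,-1,0],1],
    [[0,-0.59,0],[0,-1,0],1],
    [[0,-0.59,0],[0,-1,0],1],
    [[0,-0.59,0],[0,-1,0],1],
    [[0,-0.59,0],[0,-1,0],1]
  ]
}}

```text
time_s: 2.77
eef_pos: [411.7, 31.9, 215.7]
tool_rot: [0.378, -0.087, 0.921, 0.035]
contact_force: [-26.8, 7.9, -63.8]
finger_gap: 0.5
grasp_force: 0.0
```

```bash
python3 w.py -46 6 99
python3 - <<'E'
from plant import arm
import cv2
c=arm.read_camera("side");cv2.imwrite("pics/s1.png",cv2.resize(c["img"][100:340,200:420],None,fx=2.6,fy=2.5)[:,:,::-1])
E
```

```text
t2.77 tip [-142.6    6.8  200. ] tcp [-158.1    6.7  215.7] toolz [ 0.702  0.001 -0.712] tooly [-0.003  1.    -0.002] F [-24.9  12.6 -63.8] gap 0
tool shift/25: [ 0.09 -0.04  5.59]
```

View pics/s1.png

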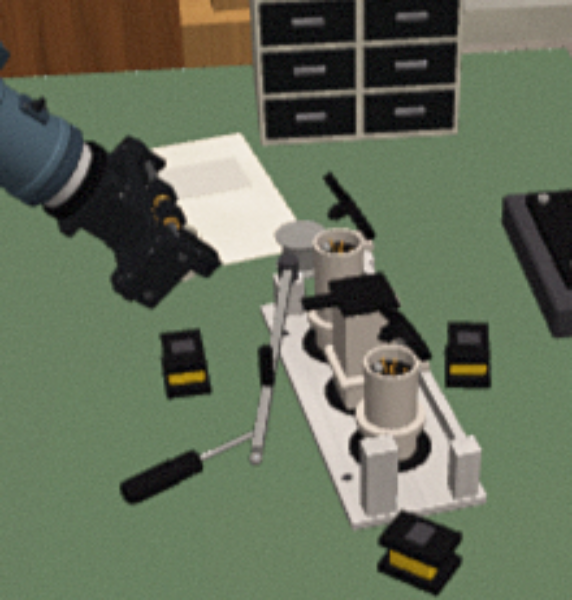

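The gripper is tilted in free air in front of the rack (tip ~(210,262)), with tab at (318,300) and handle (265,365) clear. The force reading looks like a deceleration effect, so I'll check it with the arm at rest.

Emit:
{"op": "play_rows", "data": {
  "moves": [
    [[0,0,0],[0,0,0],1],
    [[0,0,0],[0,0,0],1],
    [[0.05,0,0.25],[0,0,0],1],
    [[0.05,0,0.25],[0,0,0],1],
    [[0,0,0.25],[0,0,0],1],
    [[0,0,0.25],[0,0,0],1],
    [[0,0,0],[0,0,0],1],
    [[0,0,0],[0,0,0],1]
  ]
}}

```text
time_s: 3.48
eef_pos: [426.4, 37.4, 194.5]
tool_rot: [0.374, -0.087, 0.923, 0.038]
contact_force: [0.0, -0.2, 0.6]
finger_gap: 0.7
grasp_force: 0.0
```

```bash
python3 w.py -46 6 99
```

```text
t3.48 tip [-127.3    9.6  178.8] tcp [-142.6    9.4  194.5] toolz [ 0.697  0.006 -0.717] tooly [-0.005  1.     0.004] F [ 0.  -0.2  0.6] gap 1
tool shift/25: [-0.11 -0.17  4.55]
```

Emit:
{"op": "play_rows", "data": {
  "moves": [
    [[0,-0.02,0.3],[0,0,0],1],
    [[-0.02,-0.03,0.6],[0,0,0],1],
    [[-0.02,-0.03,0.9],[0,0,0],1],
    [[-0.02,-0.03,0.9],[0,0,0],1],
    [[-0.02,-0.03,0.8],[0,0,0],1],
    [[-0.02,-0.03,0.6],[0,0,0],1],
    [[-0.01,0,0.3],[0,0,0],1],
    [[0,0,0.15],[0,0,0],1]
  ]
}}

```text
time_s: 4.15
eef_pos: [505.4, 52.3, 127.4]
tool_rot: [0.364, -0.084, 0.927, 0.035]
contact_force: [-5.1, -1.3, -2.6]
finger_gap: 0.4
grasp_force: 6.5
```

```bash
python3 w.py -46 6 99
python3 - <<'E'
from plant import arm
import cv2
c=arm.read_camera("side");cv2.imwrite("pics/s2.png",cv2.resize(c["img"][150:300,250:400],None,fx=4,fy=4,interpolation=cv2.INTER_CUBIC)[:,:,::-1])
E
```

```text
t4.15 tip [-47.2   9.7 111.3] tcp [-62.2   9.6 127.4] toolz [ 0.681  0.002 -0.733] tooly [0.003 1.    0.005] F [-5.3 -0.3 -2.6] gap 0
tool shift/25: [ 0.3  -0.15  0.39]
```

View pics/s2.png

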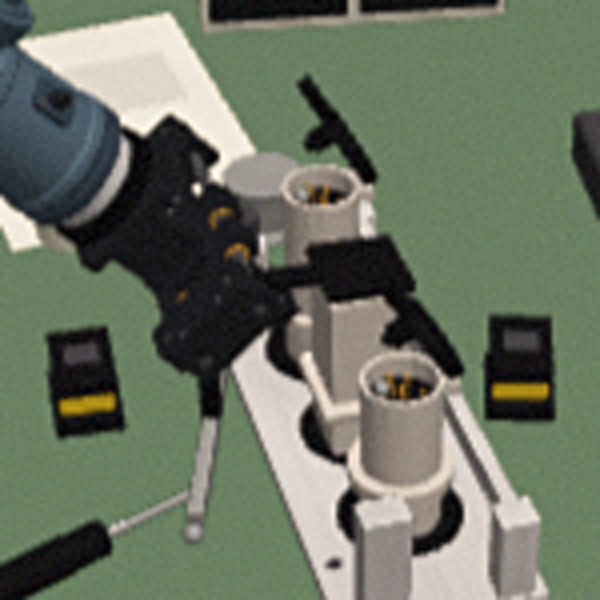

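The tip is just under the tab's end (~(285,285)) but touching its edge lightly. I'll drop clear and go deeper.

Emit:
{"op": "play_rows", "data": {
  "moves": [
    [[0.15,-0.04,0],[0,0,0],1],
    [[0.2,-0.04,0],[0,0,0],1],
    [[0.1,-0.04,0],[0,0,0],1],
    [[0,0,0.15],[0,0,0],1],
    [[0,0,0.2],[0,0,0],1],
    [[0,0,0.1],[0,0,0],1],
    [[0,0,0],[0,0,0],1],
    [[0,0,0],[0,0,0],1]
  ]
}}

```text
time_s: 4.87
eef_pos: [508.4, 49.3, 123.8]
tool_rot: [0.361, -0.081, 0.928, 0.032]
contact_force: [2.2, -2.6, -4.1]
finger_gap: 0.5
grasp_force: 3.1
```

```bash
python3 w.py -46 6 150
```

```text
t4.87 tip [-44.9   5.9 107.6] tcp [-59.8   6.1 123.8] toolz [ 0.676 -0.006 -0.737] tooly [0.01  1.    0.002] F [ 1.7 -3.  -4.1] gap 1
tool shift/25: [-1.12  0.01 -1.28]
```

Emit:
{"op": "play_rows", "data": {
  "moves": [
    [[-0.1,0,-0.11],[0,0,0],1],
    [[-0.15,0,-0.16],[0,0,0],1],
    [[-0.15,0,-0.16],[0,0,0],1],
    [[-0.15,0,-0.16],[0,0,0],1],
    [[-0.15,0,-0.16],[0,0,0],1],
    [[-0.15,0,-0.16],[0,0,0],1],
    [[-0.15,0,-0.16],[0,0,0],1],
    [[-0.1,0,-0.11],[0,0,0],1]
  ]
}}

```text
time_s: 5.53
eef_pos: [509.0, 49.6, 165.2]
tool_rot: [0.362, -0.081, 0.928, 0.033]
contact_force: [0.5, -0.2, -1.2]
finger_gap: 0.5
grasp_force: 0.2
```

```bash
python3 w.py -46 6 150;  python3 - <<'E'
from plant import arm
import cv2
print(arm.read_state()["q"].round(3),arm.read_state()["ft_torque"].round(2))
c=arm.read_camera("side");cv2.imwrite("pics/s3.png",cv2.resize(c["img"][150:300,250:400],None,fx=4,fy=4,interpolation=cv2.INTER_CUBIC)[:,:,::-1])
E
```

```text
t5.53 tip [-44.3   6.2 149. ] tcp [-59.2   6.3 165.2] toolz [ 0.677 -0.005 -0.736] tooly [0.009 1.    0.002] F [ 0.5 -0.3 -1.2] gap 0
tool shift/25: [ 0.02 -0.01 -0.08]
[-0.334 -0.177  2.363  0.904  0.436 -2.816] [-0.01  0.4   0.01]
```

View pics/s3.png

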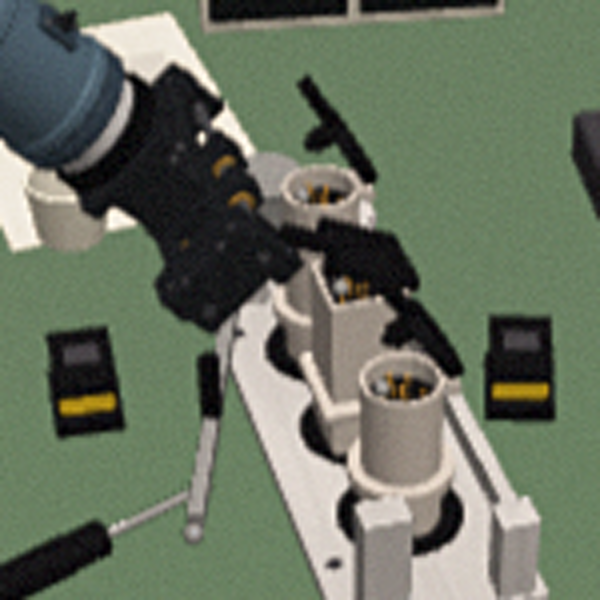

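Cap popped open to about 0.45 rad; tab is resting on the fingers at (295,240). Continuing up and back, then straightening the tool.

Emit:
{"op": "play_rows", "data": {
  "moves": [
    [[-0.1,0,-0.03],[0,0,0],1],
    [[-0.17,0,-0.06],[0,0,0],1],
    [[-0.17,0,-0.06],[0,0,0],1],
    [[-0.17,0,-0.06],[0,0,0],1],
    [[-0.17,0,-0.06],[0,0,0],1],
    [[-0.17,0,-0.06],[0,0,0],1],
    [[-0.17,0,-0.06],[0,0,0],1],
    [[-0.1,0,-0.04],[0,0,0],1]
  ]
}}

```text
time_s: 6.25
eef_pos: [524.0, 52.1, 193.6]
tool_rot: [0.362, -0.081, 0.928, 0.033]
contact_force: [0.1, 0.3, -1.0]
finger_gap: 0.6
grasp_force: 0.2
```

Emit:
{"op": "play_rows", "data": {
  "moves": [
    [[0,0,0],[0,0.4,0],1],
    [[0,0,0],[0,0.6,0],1],
    [[0,0,0],[0,0.8,0],1],
    [[0,0,0],[0,0.9,0],1],
    [[0,0,0],[0,0.9,0],1],
    [[0,0,0],[0,0.8,0],1],
    [[0,0,0],[0,0.6,0],1],
    [[0,0,0],[0,0.4,0],1]
  ]
}}

```text
time_s: 6.92
eef_pos: [524.5, 52.0, 193.7]
tool_rot: [0.134, -0.087, 0.987, 0.012]
contact_force: [0.7, 0.1, -0.4]
finger_gap: 0.2
grasp_force: 0.0
```

Emit:
{"op": "play_rows", "data": {
  "moves": [
    [[0,0,0],[0,0.4,0],1],
    [[0,0,0],[0,0.6,0],1],
    [[0,0,0],[0,0.6,0],1],
    [[0,0,0],[0,0.6,0],1],
    [[0,0,0],[0,0.5,0],1],
    [[0,0,0],[0,0.3,0],1],
    [[0,0,0],[0,0.1,0],1],
    [[0,0,0],[0,0,0],1]
  ]
}}

```text
time_s: 7.58
eef_pos: [523.9, 52.2, 192.8]
tool_rot: [0.0, -0.087, 0.996, 0.001]
contact_force: [-0.2, 0.3, 0.7]
finger_gap: 0.3
grasp_force: 0.0
```

```bash
python3 w.py -20 0 190;python3 - <<'E'
from plant import arm
print(arm.read_state()["q"].round(3))
E
```

```text
t7.58 tip [-44.    6.1 170.8] tcp [-44.    6.1 192.8] toolz [ 0.001  0.002 -1.   ] tooly [0.009 1.    0.002] F [-0.1  0.3  0.7] gap 0
tool shift/25: [-0.96 -0.23 -0.77]
[-0.128  0.145  1.793  0.003  1.203 -1.875]
```

Emit:
{"op": "play_rows", "data": {
  "moves": [
    [[0,-0.03,-0.2],[0,0,0],1],
    [[-0.1,-0.03,-0.2],[0,0,0],1],
    [[-0.15,-0.03,-0.1],[0,0,0],1],
    [[-0.15,-0.03,-0.05],[0,0,0],1],
    [[-0.15,-0.03,-0.05],[0,0,0],1],
    [[-0.15,-0.03,0],[0,0,0],1],
    [[-0.15,-0.03,0],[0,0,0],1],
    [[-0.15,-0.03,0],[0,0,0],1]
  ]
}}

```text
time_s: 8.25
eef_pos: [549.4, 51.0, 207.8]
tool_rot: [0.0, -0.088, 0.996, 0.002]
contact_force: [-2.3, 3.4, 3.6]
finger_gap: 0.5
grasp_force: 2.2
```

Emit:
{"op": "play_rows", "data": {
  "moves": [
    [[-0.17,0,-0.08],[0,0,0],1],
    [[-0.17,0,-0.08],[0,0,0],1],
    [[-0.17,0,-0.08],[0,0,0],1],
    [[-0.17,0,-0.08],[0,0,0],1],
    [[-0.17,0,-0.08],[0,0,0],1],
    [[-0.17,0,-0.08],[0,0,0],1],
    [[-0.17,0,-0.08],[0,0,0],1],
    [[-0.17,0,-0.04],[0,0,0],1]
  ]
}}

```text
time_s: 8.92
eef_pos: [583.3, 56.3, 223.3]
tool_rot: [0.001, -0.087, 0.996, 0.001]
contact_force: [-0.2, -0.2, -0.5]
finger_gap: 0.5
grasp_force: 0.2
```

```bash
python3 w.py 44 0 200
```

```text
t8.92 tip [ 15.1  -0.7 201.3] tcp [ 15.1  -0.7 223.3] toolz [ 0.002  0.002 -1.   ] tooly [0.01  1.    0.002] F [-0.3 -0.2 -0.5] gap 1
tool shift/25: [-1.15  0.04  0.06]
```

Emit:
{"op": "play_rows", "data": {
  "moves": [
    [[-0.17,0,0],[0,0,0],1],
    [[-0.17,0,0],[0,0,0],1],
    [[-0.17,0,0],[0,0,0],1],
    [[-0.17,0,0],[0,0,0],1],
    [[-0.14,0,0],[0,0,0],1],
    [[-0.12,0,0],[0,0,0],1],
    [[-0.09,0,0],[0,0,0],1],
    [[-0.05,0,0],[0,0,0],1]
  ]
}}

```text
time_s: 9.58
eef_pos: [609.5, 61.2, 222.9]
tool_rot: [0.0, -0.087, 0.996, 0.001]
contact_force: [-0.9, -0.6, -0.3]
finger_gap: 0.5
grasp_force: 0.2
```

```bash
python3 w.py 44 0 200
python3 - <<'E'
from plant import arm
import cv2
c=arm.read_camera("side");cv2.imwrite("pics/s4.png",cv2.resize(c["img"][130:280,270:420],None,fx=4,fy=4,interpolation=cv2.INTER_CUBIC)[:,:,::-1])
E
```

```text
t9.58 tip [ 41.8  -0.7 200.9] tcp [ 41.8  -0.8 222.9] toolz [ 0.001  0.002 -1.   ] tooly [0.01  1.    0.002] F [-0.9 -0.4 -0.3] gap 1
tool shift/25: [-0.09  0.03  0.04]
```

View pics/s4.png

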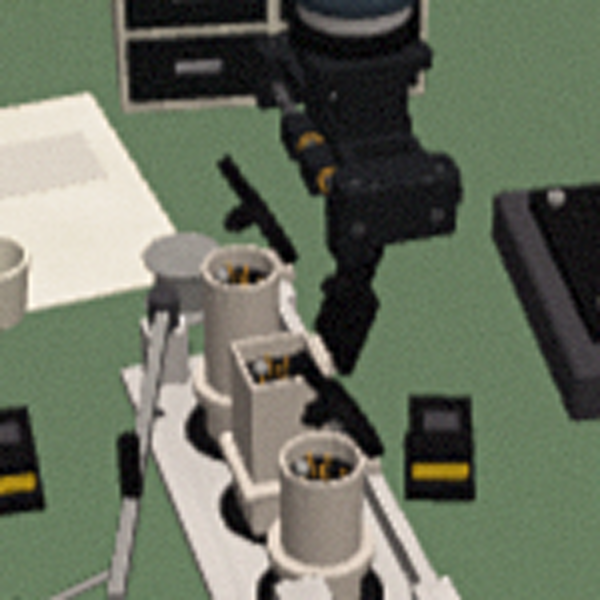

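Square cap is tipped well back past upright (behind tube, ~(335,370)). Now retreat and go over the tall cap.

Emit:
{"op": "play_rows", "data": {
  "moves": [
    [[0.4,0,0],[0,0,0],1],
    [[0.7,0,-0.1],[0,0,0],1],
    [[0.4,0,-0.3],[0,0,0],1],
    [[0.3,0,-0.4],[0,0,0],1],
    [[0,0,-0.4],[0,0,0],1],
    [[0,0,-0.4],[0,0,0],1],
    [[0,0,-0.25],[0,0,0],1],
    [[0,0,-0.1],[0,0,0],1]
  ]
}}

```text
time_s: 10.3
eef_pos: [566.0, 53.1, 273.5]
tool_rot: [0.002, -0.087, 0.996, 0.001]
contact_force: [-0.2, 0.3, 0.4]
finger_gap: 0.4
grasp_force: 0.0
```

Emit:
{"op": "play_rows", "data": {
  "moves": [
    [[0.1,0.3,0],[0,0,0],1],
    [[0.1,0.5,0],[0,0,0],1],
    [[0.1,0.6,0],[0,0,0],1],
    [[0.1,0.6,0],[0,0,0],1],
    [[0.04,0.6,0],[0,0,0],1],
    [[0,0.5,0],[0,0,0],1],
    [[0,0.3,0],[0,0,0],1],
    [[0,0.15,0],[0,0,0],1]
  ]
}}

```text
time_s: 10.97
eef_pos: [538.0, 140.2, 271.4]
tool_rot: [0.0, -0.088, 0.996, 0.001]
contact_force: [0.2, -0.1, -0.5]
finger_gap: 0.5
grasp_force: 0.0
```

```bash
python3 w.py -14 88 200
python3 - <<'E'
from h import *
from plant import arm
c=arm.read_camera("side");P=cloud(c);O=np.array([568.3,54.3]);ex=np.array([np.cos(.1847),np.sin(.1847)]);ey=np.array([-ex[1],ex[0]])
m=(c["img"].max(2)<60)&(P[...,2]>100)&(P[...,2]<232);Q=P[m];l=np.c_[(Q[:,:2]-O)@ex,(Q[:,:2]-O)@ey,Q[:,2]]
for y in(88,0,-88):
    q=l[(abs(l[:,1]-y)<10)&(abs(l[:,0])<75)];q=q[np.argsort(-q[:,2])][:60];print(y,q[::6].round().tolist())
E
```

```text
t10.97 tip [-14.   90.1 249.4] tcp [-14.   90.  271.4] toolz [ 0.     0.003 -1.   ] tooly [0.008 1.    0.003] F [ 0.2 -0.1 -0.5] gap 1
tool shift/25: [ 0.   -0.09  1.98]
88 [[-8.0, 89.0, 227.0], [-9.0, 93.0, 224.0], [-12.0, 85.0, 221.0], [-7.0, 85.0, 217.0], [-4.0, 86.0, 213.0], [-4.0, 87.0, 209.0], [4.0, 87.0, 205.0], [-1.0, 88.0, 199.0], [9.0, 87.0, 198.0], [1.0, 86.0, 195.0]]
0 [[60.0, -6.0, 216.0], [60.0, 1.0, 215.0], [63.0, -4.0, 211.0], [59.0, -1.0, 208.0], [59.0, -2.0, 205.0], [62.0, 1.0, 203.0], [59.0, -2.0, 200.0], [51.0, 5.0, 197.0], [51.0, 4.0, 194.0], [47.0, -0.0, 192.0]]
-88 [[-13.0, -86.0, 201.0], [-10.0, -86.0, 198.0], [-15.0, -86.0, 196.0], [-19.0, -91.0, 195.0], [-17.0, -91.0, 192.0], [-12.0, -91.0, 188.0], [-4.0, -89.0, 184.0], [-4.0, -91.0, 180.0], [0.0, -91.0, 177.0], [-4.0, -90.0, 174.0]]
```

Emit:
{"op": "play_rows", "data": {
  "moves": [
    [[-0.12,-0.04,0.1],[0,0,0],1],
    [[-0.12,-0.04,0.2],[0,0,0],1],
    [[0,0,0.2],[0,0,0],1],
    [[0,0,0.2],[0,0,0],1],
    [[0,0,0.2],[0,0,0],1],
    [[0,0,0.2],[0,0,0],1],
    [[0.02,0,0.2],[0,0,0],1],
    [[0.03,0,0.2],[0,0,0],1]
  ]
}}

```text
time_s: 11.68
eef_pos: [544.9, 137.0, 245.0]
tool_rot: [0.003, -0.088, 0.996, 0.0]
contact_force: [-39.3, -7.2, 90.7]
finger_gap: 0.7
grasp_force: 47.8
```

```bash
python3 w.py -20 88 185
```

```text
t11.68 tip [ -7.7  85.6 223. ] tcp [ -7.8  85.6 245. ] toolz [ 0.006 -0.    -1.   ] tooly [ 0.009  1.    -0.   ] F [-39.9   0.1  90.7] gap 1
tool shift/25: [0.5  0.09 1.52]
```

Flat pressing jams on the tab's end, so I'm backing off straight up. Next I'll push from behind the tab instead.

Emit:
{"op": "play_rows", "data": {
  "moves": [
    [[0,0,-0.3],[0,0,0],1],
    [[0,0,-0.4],[0,0,0],1],
    [[-0.2,0,-0.3],[0,0,0],1],
    [[-0.4,0.03,0],[0,0,0],1],
    [[-0.4,0.03,0],[0,0,0],1],
    [[-0.2,0.03,0],[0,0,0],1],
    [[0,0,0],[0,0,0],1],
    [[0,0,0],[0,0,0],1]
  ]
}}

```text
time_s: 12.35
eef_pos: [572.6, 144.9, 258.4]
tool_rot: [-0.0, -0.087, 0.996, 0.001]
contact_force: [0.8, -0.1, 0.5]
finger_gap: 0.2
grasp_force: 0.0
```

```bash
python3 w.py 21 88 214
python3 - <<'E'
from h import *
from plant import arm
c=arm.read_camera("side");P=cloud(c);O=np.array([568.3,54.3]);ex=np.array([np.cos(.1847),np.sin(.1847)]);ey=np.array([-ex[1],ex[0]])
m=(c["img"].max(2)<60)&(P[...,2]>100)&(P[...,2]<240);Q=P[m];l=np.c_[(Q[:,:2]-O)@ex,(Q[:,:2]-O)@ey,Q[:,2]]
for y in(88,):
    q=l[(abs(l[:,1]-y)<10)&(abs(l[:,0])<75)];q=q[np.argsort(-q[:,2])][:80];print(y,q[::6].round().tolist())
E
```

```text
t12.35 tip [ 20.8  88.4 236.4] tcp [ 20.9  88.3 258.4] toolz [-0.001  0.002 -1.   ] tooly [0.01  1.    0.002] F [ 0.7 -0.2  0.5] gap 0
tool shift/25: [-0.01 -0.02  0.9 ]
88 [[11.0, 82.0, 239.0], [-12.0, 93.0, 225.0], [-12.0, 92.0, 222.0], [-12.0, 86.0, 221.0], [-10.0, 84.0, 215.0], [-1.0, 87.0, 212.0], [-3.0, 88.0, 206.0], [8.0, 82.0, 201.0], [7.0, 87.0, 199.0], [8.0, 83.0, 195.0], [2.0, 90.0, 192.0], [3.0, 91.0, 188.0], [2.0, 89.0, 187.0], [-0.0, 82.0, 185.0]]
```

Emit:
{"op": "play_rows", "data": {
  "moves": [
    [[0,0,0.15],[0,0,0],1],
    [[0,0,0.25],[0,0,0],1],
    [[0,0,0.25],[0,0,0],1],
    [[0,0,0.2],[0,0,0],1],
    [[0.1,0,0.05],[0,0,0],1],
    [[0.15,0,0],[0,0,0],1],
    [[0.15,0,0],[0,0,0],1],
    [[0.1,0,0],[0,0,0],1]
  ]
}}

```text
time_s: 13.07
eef_pos: [560.2, 142.8, 237.1]
tool_rot: [0.001, -0.087, 0.996, 0.001]
contact_force: [0.9, -0.3, 0.8]
finger_gap: 0.2
grasp_force: 0.2
```

```bash
python3 w.py 0 88 200
```

```text
t13.07 tip [  8.3  88.6 215.1] tcp [  8.2  88.5 237.1] toolz [ 0.001  0.002 -1.   ] tooly [0.01  1.    0.002] F [ 0.8 -0.5  0.8] gap 0
tool shift/25: [ 0.33 -0.03  0.6 ]
```

Emit:
{"op": "play_rows", "data": {
  "moves": [
    [[0.2,0,0],[0,0,0],1],
    [[0.2,0,0.1],[0,0,0],1],
    [[0.15,0,0.15],[0,0,0],1],
    [[0.15,0,0.2],[0,0,0],1],
    [[0.12,0,0.2],[0,0,0],1],
    [[0.12,0,0.2],[0,0,0],1],
    [[0.1,0,0.2],[0,0,0],1],
    [[0.08,0,0.15],[0,0,0],1]
  ]
}}

```text
time_s: 13.73
eef_pos: [532.4, 138.0, 205.9]
tool_rot: [-0.0, -0.087, 0.996, 0.001]
contact_force: [-0.5, -0.2, 0.8]
finger_gap: 0.5
grasp_force: 0.2
```

```bash
python3 w.py -26 88 172
```

```text
t13.73 tip [-20.   88.9 183.9] tcp [-20.   88.9 205.9] toolz [ 0.     0.002 -1.   ] tooly [0.01  1.    0.002] F [-0.6 -0.1  0.8] gap 1
tool shift/25: [ 0.24 -0.04  0.48]
```

Emit:
{"op": "play_rows", "data": {
  "moves": [
    [[0.06,0,0.1],[0,0,0],1],
    [[0.06,0,0.1],[0,0,0],1],
    [[0.06,0,0.1],[0,0,0],1],
    [[0.06,0,0.1],[0,0,0],1],
    [[0,0,0.08],[0,0,0],1],
    [[0,0,0.06],[0,0,0],1],
    [[0,0,0.05],[0,0,0],1],
    [[0,0,0.05],[0,0,0],1]
  ]
}}

```text
time_s: 14.4
eef_pos: [527.1, 137.0, 191.8]
tool_rot: [0.001, -0.087, 0.996, 0.001]
contact_force: [-5.3, -1.1, 11.2]
finger_gap: 0.4
grasp_force: 4.9
```

Emit:
{"op": "play_rows", "data": {
  "moves": [
    [[0,0,0.05],[0,0,0],1],
    [[0,0,0.05],[0,0,0],1],
    [[0,0,0.04],[0,0,0],1],
    [[0,0,0.04],[0,0,0],1],
    [[0,0,0.04],[0,0,0],1],
    [[0,0,0.02],[0,0,0],1],
    [[0,0,0],[0,0,0],1],
    [[0,0,0],[0,0,0],1]
  ]
}}

```text
time_s: 15.07
eef_pos: [527.1, 137.1, 184.6]
tool_rot: [0.0, -0.087, 0.996, 0.001]
contact_force: [-0.3, 0.2, 1.2]
finger_gap: 0.5
grasp_force: 0.1
```

```bash
python3 w.py -26 88 155
```

```text
t15.07 tip [-25.3  89.  162.6] tcp [-25.3  89.  184.6] toolz [ 0.001  0.002 -1.   ] tooly [0.01  1.    0.002] F [-0.2  0.3  1.2] gap 1
tool shift/25: [ 0.03 -0.04  0.3 ]
```

Emit:
{"op": "play_rows", "data": {
  "moves": [
    [[0,0,0.05],[0,0,0],1],
    [[0,0,0.05],[0,0,0],1],
    [[0,0,0.05],[0,0,0],1],
    [[0,0,0.05],[0,0,0],1],
    [[0,0,0.04],[0,0,0],1],
    [[0,0,0.03],[0,0,0],1],
    [[0,0,0],[0,0,0],1],
    [[0,0,0],[0,0,0],1]
  ]
}}

```text
time_s: 15.73
eef_pos: [527.1, 137.1, 178.0]
tool_rot: [0.0, -0.087, 0.996, 0.001]
contact_force: [-0.2, -0.2, 0.6]
finger_gap: 0.2
grasp_force: 0.0
```

```bash
python3 w.py -26 88 155
```

```text
t15.73 tip [-25.3  89.  156. ] tcp [-25.3  89.  178. ] toolz [ 0.001  0.002 -1.   ] tooly [0.01  1.    0.002] F [-0.3 -0.2  0.6] gap 0
tool shift/25: [ 0.03 -0.04  0.04]
```

Emit:
{"op": "play_rows", "data": {
  "moves": [
    [[0,0,0.02],[0,0,0],1],
    [[0,0,0.02],[0,0,0],1],
    [[0,0,0.02],[0,0,0],1],
    [[0,0,0],[0,0,0],1],
    [[0,0,0],[0,0,0],1],
    [[0,0,0],[0,0,0],1],
    [[0,0,0],[0,0,0],1],
    [[0,0,0],[0,0,0],1]
  ]
}}

```text
time_s: 16.4
eef_pos: [527.2, 137.1, 177.3]
tool_rot: [0.001, -0.087, 0.996, 0.001]
contact_force: [-2.7, 0.8, 5.2]
finger_gap: 0.5
grasp_force: 2.7
```

Tall cap clicked home (contact at z≈155, as expected for shut). On to the short cap.

Emit:
{"op": "play_rows", "data": {
  "moves": [
    [[0,0,-0.2],[0,0,0],1],
    [[0,0,-0.4],[0,0,0],1],
    [[0,0,-0.5],[0,0,0],1],
    [[0,0,-0.6],[0,0,0],1],
    [[0,-0.2,-0.5],[0,0,0],1],
    [[-0.2,-0.5,-0.4],[0,0,0],1],
    [[-0.3,-0.7,-0.2],[0,0,0],1],
    [[-0.3,-0.8,0],[0,0,0],1]
  ]
}}

```text
time_s: 17.07
eef_pos: [557.9, 85.3, 249.3]
tool_rot: [0.002, -0.088, 0.996, 0.001]
contact_force: [-0.0, 0.8, -0.2]
finger_gap: 0.6
grasp_force: 0.0
```

Emit:
{"op": "play_rows", "data": {
  "moves": [
    [[-0.3,-0.8,0],[0,0,0],1],
    [[-0.3,-0.8,0],[0,0,0],1],
    [[-0.3,-0.8,0],[0,0,0],1],
    [[-0.15,-0.8,0],[0,0,0],1],
    [[0,-0.7,0],[0,0,0],1],
    [[0,-0.5,0],[0,0,0],1],
    [[0,-0.3,0],[0,0,0],1],
    [[0,-0.18,0],[0,0,0],1]
  ]
}}

```text
time_s: 17.73
eef_pos: [603.6, -30.7, 246.5]
tool_rot: [0.001, -0.087, 0.996, 0.001]
contact_force: [-0.4, -0.4, 0.4]
finger_gap: 0.5
grasp_force: 0.0
```

```bash
python3 w.py 21 -88 190
```

```text
t17.73 tip [ 19.1 -90.  224.5] tcp [ 19.1 -90.1 246.5] toolz [ 0.001  0.002 -1.   ] tooly [0.011 1.    0.002] F [-0.5 -0.4  0.4] gap 0
tool shift/25: [-0.07  0.08  1.38]
```

Emit:
{"op": "play_rows", "data": {
  "moves": [
    [[-0.04,0.04,0.15],[0,0,0],1],
    [[-0.04,0.04,0.25],[0,0,0],1],
    [[0,0,0.3],[0,0,0],1],
    [[0,0,0.3],[0,0,0],1],
    [[0,0,0.2],[0,0,0],1],
    [[0.1,0,0.1],[0,0,0],1],
    [[0.2,0,0.05],[0,0,0],1],
    [[0.2,0,0],[0,0,0],1]
  ]
}}

```text
time_s: 18.4
eef_pos: [592.1, -28.9, 212.0]
tool_rot: [-0.0, -0.088, 0.996, 0.001]
contact_force: [0.0, 0.0, -0.7]
finger_gap: 0.3
grasp_force: 0.0
```

```bash
python3 w.py -20 -88 160
```

```text
t18.40 tip [  8.1 -86.1 190. ] tcp [  8.1 -86.2 212. ] toolz [ 0.     0.003 -1.   ] tooly [0.009 1.    0.003] F [ 0.   0.  -0.7] gap 0
tool shift/25: [ 1.12 -0.09  1.2 ]
```

Emit:
{"op": "play_rows", "data": {
  "moves": [
    [[0.2,-0.02,0],[0,0,0],1],
    [[0.2,-0.02,0.1],[0,0,0],1],
    [[0.15,-0.02,0.15],[0,0,0],1],
    [[0.15,-0.02,0.2],[0,0,0],1],
    [[0.12,0,0.2],[0,0,0],1],
    [[0.12,0,0.2],[0,0,0],1],
    [[0.1,0,0.2],[0,0,0],1],
    [[0.08,0,0.15],[0,0,0],1]
  ]
}}

```text
time_s: 19.07
eef_pos: [565.0, -35.9, 181.5]
tool_rot: [-0.0, -0.087, 0.996, 0.001]
contact_force: [0.0, 0.4, 0.3]
finger_gap: 0.7
grasp_force: 0.2
```

```bash
python3 w.py -26 -88 144
```

```text
t19.07 tip [-19.8 -88.  159.5] tcp [-19.8 -88.  181.5] toolz [ 0.     0.003 -1.   ] tooly [0.01  1.    0.003] F [0.1 0.4 0.3] gap 1
tool shift/25: [ 0.25 -0.01  0.62]
```

Emit:
{"op": "play_rows", "data": {
  "moves": [
    [[0.06,0,0.1],[0,0,0],1],
    [[0.06,0,0.1],[0,0,0],1],
    [[0.06,0,0.1],[0,0,0],1],
    [[0.06,0,0.1],[0,0,0],1],
    [[0,0,0.08],[0,0,0],1],
    [[0,0,0.06],[0,0,0],1],
    [[0,0,0.05],[0,0,0],1],
    [[0,0,0.05],[0,0,0],1]
  ]
}}

```text
time_s: 19.73
eef_pos: [559.7, -37.1, 167.4]
tool_rot: [0.001, -0.088, 0.996, 0.001]
contact_force: [-4.2, 0.4, 8.7]
finger_gap: 0.5
grasp_force: 4.2
```

Emit:
{"op": "play_rows", "data": {
  "moves": [
    [[0,0,0.05],[0,0,0],1],
    [[0,0,0.05],[0,0,0],1],
    [[0,0,0.04],[0,0,0],1],
    [[0,0,0.04],[0,0,0],1],
    [[0,0,0.04],[0,0,0],1],
    [[0,0,0.02],[0,0,0],1],
    [[0,0,0],[0,0,0],1],
    [[0,0,0],[0,0,0],1]
  ]
}}

```text
time_s: 20.4
eef_pos: [559.6, -36.7, 160.1]
tool_rot: [0.0, -0.087, 0.996, 0.001]
contact_force: [0.4, -0.7, 0.2]
finger_gap: 0.5
grasp_force: 0.0
```

Emit:
{"op": "play_rows", "data": {
  "moves": [
    [[0,0,0.05],[0,0,0],1],
    [[0,0,0.05],[0,0,0],1],
    [[0,0,0.05],[0,0,0],1],
    [[0,0,0.04],[0,0,0],1],
    [[0,0,0.03],[0,0,0],1],
    [[0,0,0],[0,0,0],1],
    [[0,0,0],[0,0,0],1],
    [[0,0,0],[0,0,0],1]
  ]
}}

```text
time_s: 21.07
eef_pos: [559.7, -36.8, 155.0]
tool_rot: [0.0, -0.087, 0.996, 0.001]
contact_force: [-1.0, 0.6, 0.5]
finger_gap: 0.8
grasp_force: 0.0
```

```bash
python3 w.py -26 -88 131
```

```text
t21.07 tip [-25.2 -87.9 133. ] tcp [-25.2 -88.  155. ] toolz [ 0.001  0.002 -1.   ] tooly [0.01  1.    0.002] F [-0.9  0.8  0.5] gap 1
tool shift/25: [ 0.03 -0.    0.08]
```

Emit:
{"op": "play_rows", "data": {
  "moves": [
    [[0,0,0.03],[0,0,0],1],
    [[0,0,0.03],[0,0,0],1],
    [[0,0,0.02],[0,0,0],1],
    [[0,0,0],[0,0,0],1],
    [[0,0,0],[0,0,0],1],
    [[0,0,0],[0,0,0],1],
    [[0,0,0],[0,0,0],1],
    [[0,0,0],[0,0,0],1]
  ]
}}

```text
time_s: 21.73
eef_pos: [559.7, -36.9, 153.4]
tool_rot: [0.001, -0.087, 0.996, 0.001]
contact_force: [-2.5, 0.1, 5.6]
finger_gap: 0.2
grasp_force: 2.7
```

Emit:
{"op": "play_rows", "data": {
  "moves": [
    [[0,0,-0.3],[0,0,0],1],
    [[0,0,-0.6],[0,0,0],1],
    [[0.1,0,-0.6],[0,0,0],1],
    [[0.4,0.2,-0.5],[0,0,0],1],
    [[0.7,0.3,-0.3],[0,0,0],1],
    [[0.8,0.4,-0.1],[0,0,0],1],
    [[0.8,0.4,0],[0,0,0],1],
    [[0.7,0.4,0],[0,0,0],1]
  ]
}}

```text
time_s: 22.4
eef_pos: [465.1, -10.1, 213.2]
tool_rot: [0.001, -0.087, 0.996, 0.001]
contact_force: [0.2, -0.6, 0.0]
finger_gap: 0.8
grasp_force: 0.0
```

Emit:
{"op": "play_rows", "data": {
  "moves": [
    [[0.5,0.3,0.2],[0,0,0],1],
    [[0.2,0.1,0.5],[0,0,0],1],
    [[0,0,0.6],[0,0,0],1],
    [[0,0,0.6],[0,0,0],1],
    [[0,0,0.3],[0,0,0],1],
    [[0,0,0.1],[0,0,0],1],
    [[0,0,0],[0,0,0],1],
    [[0,0,0],[0,0,0],1]
  ]
}}

```text
time_s: 23.07
eef_pos: [447.6, -3.6, 156.0]
tool_rot: [0.001, -0.087, 0.996, 0.001]
contact_force: [-0.7, -0.5, 0.0]
finger_gap: 0.7
grasp_force: 0.0
```

```bash
python3 w.py -130 -36 90
python3 - <<'E'
from plant import arm
import cv2
c=arm.read_camera("side");cv2.imwrite("pics/s5.png",cv2.resize(c["img"][150:300,250:400],None,fx=4,fy=4,interpolation=cv2.INTER_CUBIC)[:,:,::-1])
E
```

```text
t23.07 tip [-129.3  -34.7  134. ] tcp [-129.3  -34.7  156. ] toolz [ 0.002  0.002 -1.   ] tooly [0.01  1.    0.002] F [-0.8 -0.4  0. ] gap 1
tool shift/25: [ 0.03 -0.06  1.76]
```

View pics/s5.png

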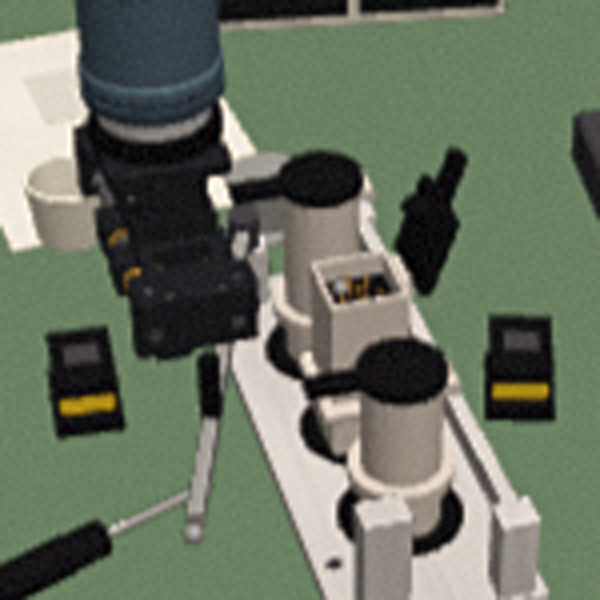

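Both round caps are shut (tabs at (255,188) and (330,383)); the square one is tipped back (430,220); handle at (210,385) unmoved. Lower and push the keeper.

Emit:
{"op": "play_rows", "data": {
  "moves": [
    [[0,0,0.2],[0,0,0],1],
    [[0,0,0.4],[0,0,0],1],
    [[0,0,0.5],[0,0,0],1],
    [[0,0,0.4],[0,0,0],1],
    [[0,0,0.2],[0,0,0],1],
    [[-0.1,0,0.06],[0,0,0],1],
    [[-0.15,0,0],[0,0,0],1],
    [[-0.15,0,0],[0,0,0],1]
  ]
}}

```text
time_s: 23.78
eef_pos: [457.6, -1.7, 111.7]
tool_rot: [0.001, -0.087, 0.996, 0.001]
contact_force: [0.1, -0.9, -0.5]
finger_gap: 0.5
grasp_force: 0.1
```

Emit:
{"op": "play_rows", "data": {
  "moves": [
    [[-0.2,-0.02,0],[0,0,0],1],
    [[-0.25,-0.03,0],[0,0,0],1],
    [[-0.25,-0.05,0],[0,0,0],1],
    [[-0.25,-0.05,0],[0,0,0],1],
    [[-0.25,-0.05,0],[0,0,0],1],
    [[-0.25,-0.05,0],[0,0,0],1],
    [[-0.25,-0.05,0],[0,0,0],1],
    [[-0.2,-0.03,0],[0,0,0],1]
  ]
}}

```text
time_s: 24.45
eef_pos: [506.0, -1.4, 111.5]
tool_rot: [0.001, -0.087, 0.996, 0.001]
contact_force: [0.1, 1.4, 0.6]
finger_gap: 0.3
grasp_force: 0.3
```

```bash
python3 w.py -52 -44 91
```

```text
t24.45 tip [-71.5 -43.3  89.5] tcp [-71.5 -43.3 111.5] toolz [ 0.001  0.002 -1.   ] tooly [0.01  1.    0.002] F [0.3 1.3 0.6] gap 0
tool shift/25: [-0.78 -0.02 -0.06]
```

Emit:
{"op": "play_rows", "data": {
  "moves": [
    [[-0.1,0,-0.1],[0,0,0],1],
    [[-0.1,0,-0.1],[0,0,0],1],
    [[-0.1,0,-0.04],[0,0,0],1],
    [[-0.1,0,0],[0,0,0],1],
    [[-0.1,0,0],[0,0,0],1],
    [[-0.08,0,0],[0,0,0],1],
    [[-0.06,0,0],[0,0,0],1],
    [[-0.05,0,0],[0,0,0],1]
  ]
}}

```text
time_s: 25.12
eef_pos: [520.9, 1.1, 117.5]
tool_rot: [-0.001, -0.088, 0.996, 0.001]
contact_force: [-5.7, -2.9, 4.9]
finger_gap: 0.5
grasp_force: 3.1
```

Emit:
{"op": "play_rows", "data": {
  "moves": [
    [[-0.04,0,0],[0,0,0],1],
    [[-0.04,0,0],[0,0,0],1],
    [[-0.03,0,0],[0,0,0],1],
    [[0,0,0],[0,0,0],1],
    [[0,0,0],[0,0,0],1],
    [[0,0,0],[0,0,0],1],
    [[0,0,0],[0,0,0],1],
    [[0,0,0],[0,0,0],1]
  ]
}}

```text
time_s: 25.78
eef_pos: [524.2, 1.8, 117.5]
tool_rot: [-0.0, -0.088, 0.996, 0.001]
contact_force: [-5.6, -3.7, 4.4]
finger_gap: 0.5
grasp_force: 2.6
```

```bash
python3 w.py -52 -44 95
```

```text
t25.78 tip [-53.  -43.5  95.5] tcp [-53.  -43.6 117.5] toolz [-0.001  0.002 -1.   ] tooly [0.009 1.    0.002] F [-6.2 -2.7  4.4] gap 1
tool shift/25: [-0.04 -0.02  0.02]
```

Emit:
{"op": "play_rows", "data": {
  "moves": [
    [[-0.04,0,0],[0,0,0],1],
    [[-0.04,0,0],[0,0,0],1],
    [[0,0,0],[0,0,0],1],
    [[0,0,0],[0,0,0],1],
    [[0,0,0],[0,0,0],1],
    [[0,0,0],[0,0,0],1],
    [[0,0,0],[0,0,0],1],
    [[0,0,0],[0,0,0],1]
  ]
}}

```text
time_s: 26.45
eef_pos: [524.5, 1.8, 117.3]
tool_rot: [-0.003, -0.088, 0.996, 0.001]
contact_force: [-12.2, -5.1, 9.9]
finger_gap: -0.1
grasp_force: 6.7
```

```bash
python3 w.py -52 -44 95
python3 - <<'E'
from plant import arm
import cv2
c=arm.read_camera("top");cv2.imwrite("pics/t6.png",cv2.resize(c["img"][170:290,200:380],None,fx=4.4,fy=4.4,interpolation=cv2.INTER_CUBIC)[:,:,::-1])
E
```

```text
t26.45 tip [-52.8 -43.5  95.3] tcp [-52.7 -43.6 117.3] toolz [-0.005  0.002 -1.   ] tooly [0.009 1.    0.002] F [-12.9  -2.8   9.9] gap -0
tool shift/25: [-0.03 -0.02  0.01]
```

Emit:
{"op": "play_rows", "data": {
  "moves": [
    [[-0.03,0,0],[0,0,0],1],
    [[-0.03,0,0],[0,0,0],1],
    [[0,0,0],[0,0,0],1],
    [[0,0,0],[0,0,0],1],
    [[0,0,0],[0,0,0],1],
    [[0,0,0],[0,0,0],1],
    [[0,0,0],[0,0,0],1],
    [[0,0,0],[0,0,0],1]
  ]
}}

```text
time_s: 27.17
eef_pos: [524.7, 1.8, 117.2]
tool_rot: [-0.004, -0.088, 0.996, 0.001]
contact_force: [-18.7, -6.5, 14.1]
finger_gap: 0.6
grasp_force: 9.8
```

```bash
python3 w.py -52 -44 95
```

```text
t27.17 tip [-52.7 -43.5  95.2] tcp [-52.5 -43.6 117.2] toolz [-0.008  0.002 -1.   ] tooly [0.009 1.    0.002] F [-19.6  -2.9  14.1] gap 1
tool shift/25: [-0.03 -0.02  0.01]
```

Emit:
{"op": "play_rows", "data": {
  "moves": [
    [[0.1,0,0],[0,0,0],1],
    [[0.3,0,0],[0,0,0],1],
    [[0.6,0,0],[0,0,0],1],
    [[0.8,0,-0.2],[0,0,0],1],
    [[0.9,0,-0.5],[0,0,0],1],
    [[1,0,-0.8],[0,0,0],1],
    [[1,0,-0.9],[0,0,0],1],
    [[1,0,-0.9],[0,0,0],1]
  ]
}}

```text
time_s: 27.83
eef_pos: [386.7, -22.1, 200.2]
tool_rot: [0.0, -0.088, 0.996, 0.001]
contact_force: [0.6, 0.1, 1.6]
finger_gap: 0.5
grasp_force: 0.0
```

Emit:
{"op": "play_rows", "data": {
  "moves": [
    [[0.8,0,-0.9],[0,0,0],1],
    [[0.6,0,-0.6],[0,0,0],1],
    [[0.3,0,-0.3],[0,0,0],1],
    [[0,0,0],[0,0,0],1],
    [[0,0,0],[0,0,0],1],
    [[0,0,0],[0,0,0],1],
    [[0,0,0],[0,0,0],1],
    [[0,0,0],[0,0,0],1]
  ]
}}

```text
time_s: 28.5
eef_pos: [346.1, -29.6, 244.0]
tool_rot: [-0.0, -0.088, 0.996, 0.002]
contact_force: [0.5, -0.8, -0.3]
finger_gap: 0.3
grasp_force: 0.0
```

Run:
```python
from plant import arm
from h import *
T=arm.read_camera("top");S=arm.read_camera("side")
a=cv2.resize(T["img"][170:290,200:380],None,fx=2.2,fy=2.2,interpolation=cv2.INTER_CUBIC)
b=cv2.resize(S["img"][150:300,250:400],None,fx=3.9,fy=3.9,interpolation=cv2.INTER_CUBIC)
o=np.zeros((590,790,3),np.uint8);o[:585,:585]=b;a2=cv2.rotate(a,cv2.ROTATE_90_CLOCKWISE);h,w=a2.shape[:2];o[:h,585:585+min(w,205)]=a2[:,:205]
cv2.imwrite("pics/f.png",o[:,:,::-1])
O=np.array([568.3,54.3]);ex=np.array([np.cos(.1847),np.sin(.1847)]);ey=np.array([-ex[1],ex[0]])
for n,c in(("T",T),("S",S)):
    P=cloud(c);l=np.stack([(P[...,:2]-O)@ex,(P[...,:2]-O)@ey,P[...,2]],-1)
    m=(c["img"].max(2)<75)&(l[...,2]>85)&(l[...,2]<121)&(l[...,0]>-130)&(l[...,0]<-25)&(abs(l[...,1]+42)<18)
    print(n,m.sum(),np.median(l[m],0).round(1))
print(arm.read_state()["eef_pos"])
for t in(0,.05,.1):
    hp=[-36-204*np.sin(t),160-204*np.cos(t)];w=O+hp[0]*ex+hp[1]*ey
    for n,c,off in(("T",T,None),("S",S,None)): print(t,n,proj(c,[*w,118]).round(1))
```

```text
T 35 [-40.4 -43.7 115.8]
S 35 [-37.8 -43.4 114.3]
[346.05811474 -29.69187066 244.16807891]
0 T [304.9 229.9]
0 S [331.4 237.8]
0.05 T [305.6 234.1]
0.05 S [327.3 238.5]
0.1 T [306.1 238.4]
0.1 S [323.2 239.1]
```

View pics/f.png

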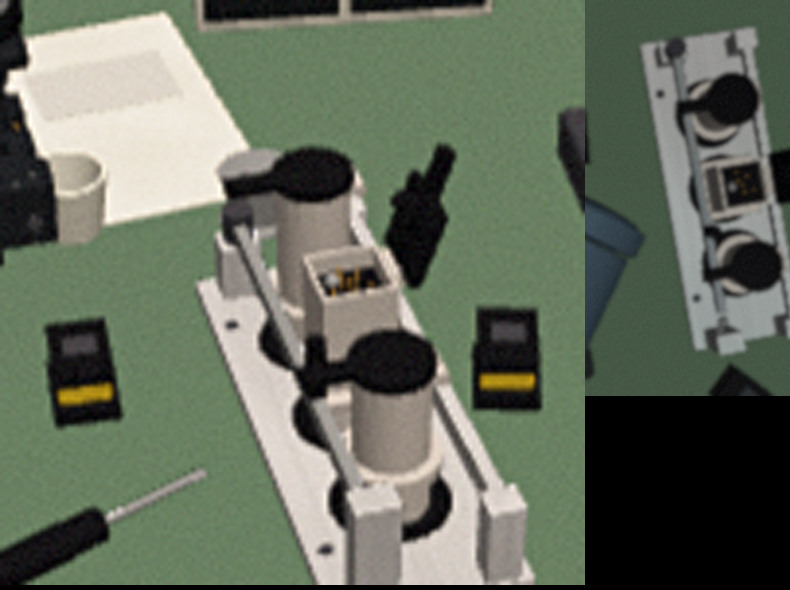

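The keeper's end sits in its catch post (375,490), with the handle top at side pixel ~(331,238), which matches fully shut. The round caps are shut, the square cap is tipped back, and the coils and screwdriver are unmoved.

```bash
python3 -c "
from plant import arm
print(arm.finish_job())"
```

```text
the job is handed in; nothing more can be done
None
```

The job is handed in at about 28.6 s: square cap tipped back past upright, both round caps clicked shut with about 5 N, keeper in its catch. One slip: my first push on the tall cap jammed on its tab end with about 99 N at the wrist (limit 120 N), so I backed off and closed it from behind.

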